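# Hang the hardware bin on the tool rail

### The arm

A 6-joint arm with a two-finger parallel gripper is mounted at the origin on the work surface. World frame = base frame: x ahead of the robot, y to its left, z up, the work surface at z = 0. Lengths are in m, angles in degrees, forces in N, time in s.
With the tool pointing down it reaches from about 0.275 to 1 m from the base axis. Payload 8.4 kg.
Tool frame: the origin (TCP) lies between the finger pads; the fingertips stand 22 mm ahead of it and the grasp point (between the pads) lies 3 mm ahead of it; z points along the fingers, y is the line along which they close (so a half turn about z gives the same grasp; the last joint's range is limited). The gripper opens to 85 mm and grips with 20 to 120 N. Pads are 22 mm wide; open, the fingers measure 114 mm over their backs; the gripper's body (76 mm by 85 mm) begins 54 mm behind the grasp point. The pads swing forward as they close: fully open they stand 13 mm farther back than shut.
Start: joints at [-76.971, 20.225, 93.587, -0, 66.188, -0.138], TCP at [0.142, -0.609, 0.253] pointing down, gripper open.
Joint ranges: [-150.9, 150.9], [-52.94, 120.26], [3.33, 152.33], [-74.26, 254.26], [0, 154.13], [-172.89, 172.89]. Speed limits (degrees/s): [127.2, 127.2, 159.86, 180, 180, 180].

### API

Orientations are given as [roll, pitch, yaw] about the fixed x, y, z axes, in that order (R = Rz(yaw) Ry(pitch) Rx(roll)).
In Python, from cell import read_state, camera, job_done gives the robot as it stands.
- The arm moves only by the shell command python3 -m crank 'ROWS' [FORCE]. ROWS is JSON, a list of rows, each an object with "dp": the shift along the world's x, y, z in cm, a list of three; "delta_rot": the turn, a rotation vector about the world's x, y, z in degrees, a list of three; "jaw": the finger opening in cm, from 0 to 8.54. In form: [{"dp": [tx, ty, tz], "delta_rot": [rx, ry, rz], "jaw": jaw}, ...]. A call has 1 to 5 rows; each row shifts and turns the commanded pose from where the row before left it; what a row does not reach is not made up. A row lasts 1/8 s, in which the tool goes at most 62.5 mm and 10.7 degrees, less where a joint would pass 70% of its speed; a pose out of reach is approached as far as the arm can. A call is refused whole if a number of a shift passes 6.25 or a number of a turn 10.7, either way. A call with a gripper value outside its range is refused whole. The fingers move at their own pace and stop on an object; FORCE is the grip in N (left out, the last holds). Time passes only in rows, so rows that do not move let the fingers close. It gives the time, the measured TCP pose, the force, the opening and the grip force at its end, in the units of the state.
- read_state(): the state, without advancing time (a new reading comes with each control period).
- camera(name): name is "scene" or "top" or "wrist"; returns a dict with "image" (480x640x3 uint8, red, green, blue), "fx", "fy", "cx", "cy" (pixels), "dist_coeffs" ([k1, k2, p1, p2, k3] as OpenCV has them; the pictures are not rectified), "rvec" (rotation vector, rad) and "tvec" (3), from world to camera coordinates, as OpenCV has them; the wrist camera has in their place "hand_eye" (4x4, takes a point from camera to tool coordinates, whose origin is the TCP and whose axes are the flange's). Camera axes: x right, y down, z forward; pixel columns grow to the right and rows downward; lengths in m; the calibration is good to about 2 mm. A picture is of the moment at which its call begins: read the wrist's pose just before it. There is no depth.
- job_done(): hands the job in; it is judged then, once.
The state is a dict: "time": time; "joint_pos": joint angles; "dq": joint speeds; "tau": joint torques, N m; "tool_pos": TCP position; "eef_rot": TCP orientation; "ft_force": force on the tool from outside, world axes, zero at the start; "torque": the same for the moment, N m; "gripper_width": finger opening in m; "gripper_force": force on a finger pad.
Only numpy, scipy, OpenCV 4.12 (cv2) and the standard library are available. Lean on these libraries where they do the work, as an engineer would, in place of code of your own. Each camera call takes 0.05 s, during which the arm holds its last target. There are 200 camera calls.

### The job

Pick up the small steel hardware bin and hang it on the free screw of the plywood tool rail: pass the keyhole in its back plate over the screw head, then slide the bin down until the screw is fully home at the top of the narrow slot, and leave it hanging straight with its back against the board. Feel for the screw gently rather than forcing the bin against the screw or the board, and leave everything else where it lies.

Things in the scene. Friction and masses are not known exactly. Their poses are not given: they have to be found in the camera images.
- bin_mid (a point): Loose open sheet-steel bin: 54 mm wide (y), 80 deep (x), two side walls 60 high, low front 36 high at -x, flat back plate 96 high at +x; all sheet 3 mm; ~0.25 kg. It stands upright; pinch it from above across the side walls. Point: on its middle, 30 mm above its underside, 40 mm in front of the plate's outer face. z up; x points out through the back plate, hence into the board when hung.
- bin_hole (a point): Centre of the big round part of the bin's keyhole, on the outer (rear) face of the back plate, 64 mm above the bin's underside and on the middle of its width, 40 mm behind bin_mid. The hole is 15 mm wide. Above it runs a 7.5 mm wide slot, straight up. Same axes as the bin.
- bin_home (a point): The point of the bin's keyhole slot where the axis of the screw lies when the bin is fully home: on the outer face of the back plate, 81 mm above the bin's underside, 17 mm straight above bin_hole. Same axes as the bin.
- mark: The free place: a pencil tick crossing the pencil line, 155 mm up; origin there, on the board's face; x level into the board, z up. One bare immovable pan-head screw sticks straight out here (to -x), driven by eye, so up to 5 mm off the tick along y and up to 5 mm along z. Head 11 mm across, 3.5 thick, underside 5 mm and outer face 8.5 mm from the board; shank 5 mm thick.
- rail: The tool rail: an upright plywood board 360 mm wide, 172 high, 18 thick, fixed to the bench, base and gussets behind it. Origin on the bench, below the middle of the board's front face; x points level into the board, y along it. It has three places 95 mm apart, 155 mm up; the free place can be any of them.
- spanner: A small ring spanner, 120 mm long and 25 mm wide, already hanging flat on another screw of the rail, fixed; the origin is on the board's face at its screw.
- brush: A flat paint brush, 135 mm long and 29 mm wide, already hanging on another screw of the rail, fixed; the origin is on the board's face at its screw.
- sanding_block: A cork sanding block, 70 x 115 x 22 mm, loose; origin under its middle.
- tape: A roll of masking tape lying flat, 100 mm across, 24 mm high, loose; origin under its middle.
- drawer_knob: A turned wooden drawer knob, 34 mm across, 29 mm high, loose; origin under its middle.
- drawer_knob2: A second drawer knob, the same, loose.
- screwdriver: A screwdriver, 160 mm long, lying loose; origin under its middle.
- runner: A wooden drawer runner strip, 300 x 18 x 14 mm, lying loose; origin under its middle.
- glue: A glue bottle, 52 mm across, 140 mm high, standing loose; origin under its middle.
- sander: A random-orbit sander, 125 mm across, 136 mm high, with a dust canister to one side, standing loose on its pad; origin under the pad's middle.
Mind the look-alikes: they are no part of the job. What is shaped like the part that bears bin_mid but yellow is not meant.

How it is judged:
By the outcome, as a careful person would: the job done as asked, in the order asked, and still so for the second after the job is handed in, with the robot touching nothing.
It also fails if it takes over 67 s, if anything falls off the work surface, if the arm or the gripper's body presses on something with over 40 N, if the wrist force passes 120 N, or if a joint passes its speed limit or range.

## Working session

There is one attempt and no reset: what is moved stays moved. The work goes in short steps, Python scripts to look and compute and a shell command to move; the robot and the scene stay as the last step left them, time stands still between calls to the robot, and variables do not carry over. Pictures are saved under pics/ and viewed, at most 13 in all, crops included, and the job is handed in when it is done.

```bash
ls; mkdir -p pics; cat > h.py <<'E'
import numpy as np, cv2
from scipy.spatial.transform import Rotation as R
from cell import read_state, camera
def ext(c, s=None):
    if 'rvec' in c:
        Rm=cv2.Rodrigues(np.array(c['rvec'],float))[0]; t=np.array(c['tvec'],float).ravel()
        return Rm.T, -Rm.T@t
    T=np.eye(4); T[:3,:3]=R.from_euler('xyz',s['eef_rot'],degrees=True).as_matrix(); T[:3,3]=s['tool_pos']
    T=T@np.array(c['hand_eye']); return T[:3,:3],T[:3,3]
def K(c): return np.array([[c['fx'],0,c['cx']],[0,c['fy'],c['cy']],[0,0,1.]])
def ray(c,uv,s=None):
    Rm,o=ext(c,s); p=cv2.undistortPoints(np.array(uv,float).reshape(-1,1,2),K(c),np.array(c['dist_coeffs'],float)).reshape(-1,2)
    d=np.c_[p,np.ones(len(p))]@Rm.T; return o,d
def onz(c,uv,z,s=None):
    o,d=ray(c,uv,s); return o+d*((z-o[2])/d[:,2])[:,None]
def proj(c,P,s=None):
    Rm,o=ext(c,s); Pc=(np.array(P,float).reshape(-1,3)-o)@Rm
    return cv2.projectPoints(Pc,np.zeros(3),np.zeros(3),K(c),np.array(c['dist_coeffs'],float))[0].reshape(-1,2)
def tri(obs):
    A=np.zeros((3,3));b=np.zeros(3)
    for o,d in obs:
        d=d/np.linalg.norm(d);M=np.eye(3)-np.outer(d,d);A+=M;b+=M@o
    return np.linalg.solve(A,b)
def snap(n,f):
    s=read_state();c=camera(n);cv2.imwrite(f,cv2.cvtColor(c['image'],cv2.COLOR_RGB2BGR));return c,s
E
python3 - <<'E'
from h import *
import pickle
d={}
for n in('scene','top','wrist'): d[n]=snap(n,f'pics/{n}0.png')
pickle.dump(d,open('d0.pkl','wb'))
print(d['scene'][1])
for n in d:print(n,ext(*d[n]),d[n][0]['fx'])
E
```

```text
pics
{'time': 0.0, 'joint_pos': array([-7.69732787e+01,  2.02621781e+01,  9.36295343e+01,  1.60739038e-04,
        6.61890180e+01, -1.37538241e-01]), 'dq': array([ 0.02321374,  0.00231713,  0.01340197,  0.00191416,  0.1141407 ,
       -0.01759117]), 'tau': array([ 8.80597918e-05, -6.05251837e+01, -3.42064333e+01, -1.16876486e-04,
        9.19117330e-03, -2.26563736e-05]), 'tool_pos': array([ 0.14223741, -0.6081313 ,  0.25256161]), 'eef_rot': array([-1.79919270e+02, -3.40757830e-04,  1.31641943e+01]), 'ft_force': array([-0.10485566,  0.43088215,  0.61032247]), 'torque': array([ 0.00629936,  0.02568045, -0.02502173]), 'gripper_force': 0.0, 'gripper_width': 0.08520403991217736}
scene (array([[ 0.88309903,  0.29952522, -0.36113813],
       [ 0.46892845, -0.53792186,  0.70053278],
       [ 0.01556314, -0.78798777, -0.61549417]]), array([ 1.04623877, -1.06594781,  0.91648461])) 552.6275249106532
top (array([[-0.0170985 , -0.98468768,  0.17348721],
       [-0.99977389,  0.01903156,  0.00948489],
       [-0.01264139, -0.17328581, -0.98479045]]), array([ 0.30636777, -0.16993536,  1.64479714])) 612.0742933991902
wrist (array([[ 0.22701647, -0.92117641, -0.31606573],
       [-0.97388811, -0.21550702, -0.07140495],
       [-0.00233783,  0.32402275, -0.9460464 ]]), array([ 0.22391533, -0.58792761,  0.37277983])) 351.78999658849915
```

View pics/scene0.png

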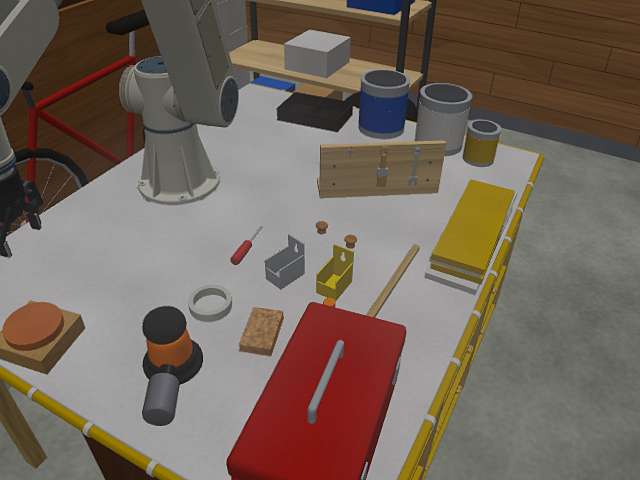

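View pics/top0.png

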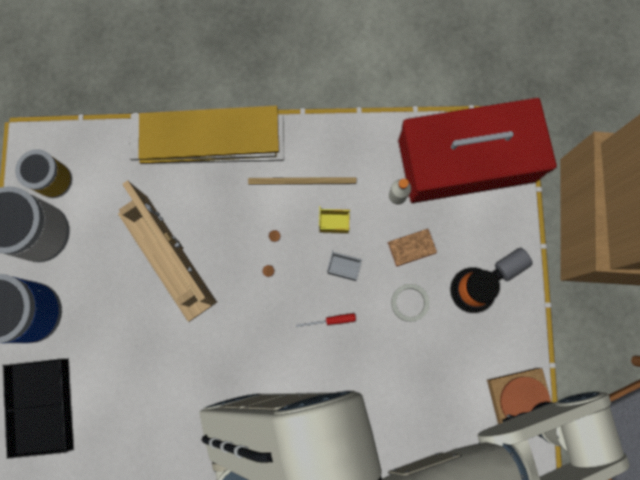

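Scene: the grey bin is at about (285,265), the yellow look-alike at (335,275), and the rail at (380,168) with its free place apparently on the left at about (350,150). In the top view the bin is at (345,266) and the board's front top edge runs from about (127,183) to (212,300). I'll zoom in on both.

```bash
python3 - <<'E'
from h import *
import pickle
d=pickle.load(open('d0.pkl','rb'))
s=cv2.imread('pics/scene0.png');t=cv2.imread('pics/top0.png')
f=lambda im,x,y,w,h,k:cv2.resize(im[y:y+h,x:x+w],None,fx=k,fy=k,interpolation=cv2.INTER_CUBIC)
a=f(s,310,135,140,66,5)[:, :800]; a=cv2.resize(a,(800,377))
b=f(s,255,230,56,62,3.5);c=f(t,315,240,60,50,3.5);e=f(t,110,170,114,156,1.4)
o=np.zeros((600,800,3),np.uint8);o[:377]=a
x=0
for i in(b,c,e): h,w=i.shape[:2];h=min(h,222);o[378:378+h,x:x+w]=i[:h];x+=w+5
cv2.imwrite('pics/crop1.png',o)
c=d['top'][0]
print(onz(c,[(127,183),(212,300)],.172), onz(c,[(345,266)],.06))
E
```

```text
[[0.70881747 0.33136956 0.172     ]
 [0.41289895 0.11230935 0.172     ]] [[ 0.5035164  -0.21301085  0.06      ]]
```

View pics/crop1.png

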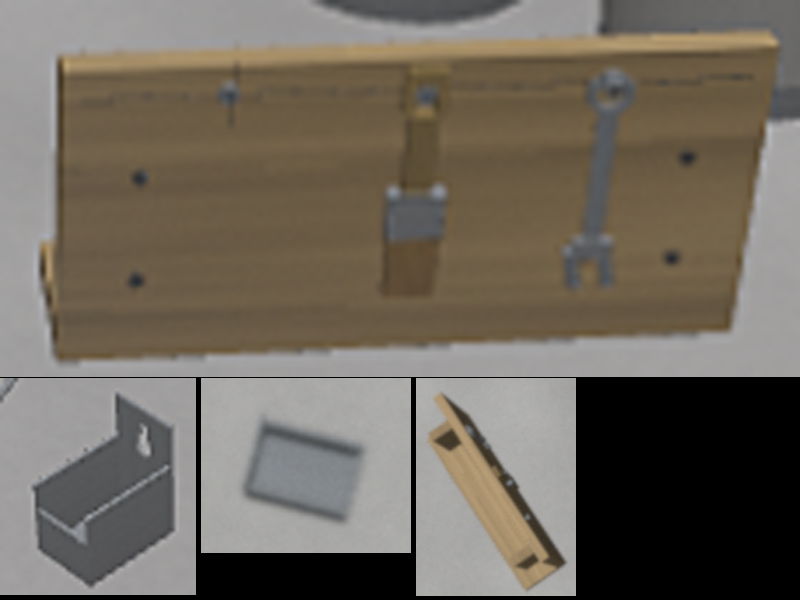

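Crop: the free place is at the left in the scene view, with its screw at about (350,151). The brush is in the middle and the spanner on the right. The bin's keyholed plate faces +y, so the bin's yaw is about 74°. Next I'll get the numbers.

```bash
python3 - <<'E'
from h import *
import pickle
d=pickle.load(open('d0.pkl','rb'))
c=d['top'][0];s=d['scene'][0]
# board bottom/ top corners from scene crop
cr=lambda x,y:(310+x/5.714,135+y/5.714)
print('top edge scene',onz(s,[cr(62,70),cr(775,45)],.172))
print('bottom scene',onz(s,[cr(58,358),cr(728,328)],0))
print('top edge top',onz(c,[(127,183),(212,300)],.172))
print('screw z155',onz(s,[cr(228,93)],.155),'tick',onz(s,[cr(235,92)],.155))
ang=np.array([])
# bin in top: mask grey darker than bench
im=c['image'][240:290,315:375].astype(int)
g=im.sum(2)/3; m=((g<165)).astype(np.uint8)
n,l,st,ce=cv2.connectedComponentsWithStats(m); k=1+st[1:,4].argmax()
r=cv2.minAreaRect(np.argwhere(l==k)[:,::-1].astype(np.float32)); bp=cv2.boxPoints(r)+[315,240]
print(st[k],bp,onz(c,bp,.06))
# scene bottom corners of bin: crop coords /3.5
q=lambda x,y:(255+x/3.5,230+(y-378)/3.5)
print('scene bin bottom: frontleft, frontright, backright',onz(s,[q(40,550),q(92,586),q(174,530)],0))
print('plate top',onz(s,[q(116,394),q(172,428)],.096), 'front top',onz(s,[q(37,490),q(172,466)],.06))
E
```

```text
top edge scene [[0.4218638  0.13127009 0.172     ]
 [0.71679334 0.33122503 0.172     ]]
bottom scene [[0.41947259 0.13683392 0.        ]
 [0.71568363 0.33659102 0.        ]]
top edge top [[0.70881747 0.33136956 0.172     ]
 [0.41289895 0.11230935 0.172     ]]
screw z155 [[0.48911202 0.17844157 0.155     ]] tick [[0.49166712 0.18104719 0.155     ]]
[ 10   9  39  34 913] [[323.58490753 274.45282745]
 [331.01886749 248.43395996]
 [364.30187988 257.94338989]
 [356.86791992 283.96225739]] [[ 0.48243547 -0.15682877  0.06      ]
 [ 0.55051019 -0.17749498  0.06      ]
 [ 0.52373122 -0.26388705  0.06      ]
 [ 0.45605138 -0.24267819  0.06      ]]
scene bin bottom: frontleft, frontright, backright [[ 4.71856090e-01 -2.40694702e-01 -1.11022302e-16]
 [ 5.22494577e-01 -2.54217074e-01 -1.11022302e-16]
 [ 5.43501967e-01 -1.77005788e-01  0.00000000e+00]]
plate top [[ 0.49244871 -0.16722491  0.096     ]
 [ 0.54455821 -0.18100782  0.096     ]] front top [[ 0.47545317 -0.24493308  0.06      ]
 [ 0.54297432 -0.17847294  0.06      ]]
```

```bash
R1='x'; python3 -m crank '[{"dp":[3,3.25,0],"delta_rot":[0,0,5],"jaw":8.5},{"dp":[3,3.25,0],"delta_rot":[0,0,5],"jaw":8.5},{"dp":[3,3.25,0],"delta_rot":[0,0,5],"jaw":8.5},{"dp":[3,3.25,0],"delta_rot":[0,0,5],"jaw":8.5},{"dp":[3,3.25,0],"delta_rot":[0,0,5],"jaw":8.5}]' 
python3 -m crank '[{"dp":[3,3.25,0],"delta_rot":[0,0,5],"jaw":8.5},{"dp":[3,3.25,0],"delta_rot":[0,0,5],"jaw":8.5},{"dp":[3,3.25,0],"delta_rot":[0,0,5],"jaw":8.5},{"dp":[3,3.25,-1],"delta_rot":[0,0,5],"jaw":8.5},{"dp":[3,3.25,-1],"delta_rot":[0,0,5],"jaw":8.5}]'
python3 -m crank '[{"dp":[3,3.25,-2],"delta_rot":[0,0,5],"jaw":8.5},{"dp":[3,3.25,-2],"delta_rot":[0,0,5],"jaw":8.5},{"dp":[0,0,0],"delta_rot":[0,0,0],"jaw":8.5},{"dp":[0,0,0],"delta_rot":[0,0,0],"jaw":8.5}]'
python3 - <<'E'
from h import *
c,s=snap('wrist','pics/w1.png');print(s['joint_pos'],s['tool_pos'],s['eef_rot'],s['ft_force'])
E
```

```text
time: 0.78
tool_pos: [0.2931, -0.4449, 0.2532]
eef_rot: [-180.0, -0.0, 38.3]
ft_force: [-0.2, 0.4, -0.0]
gripper_width: 0.0851
gripper_force: 0.0
time: 1.4
tool_pos: [0.4432, -0.2824, 0.2331]
eef_rot: [180.0, 0.0, 63.3]
ft_force: [0.6, 0.5, 0.0]
gripper_width: 0.0851
gripper_force: 0.0
time: 1.9
tool_pos: [0.5021, -0.2186, 0.1932]
eef_rot: [-180.0, 0.0, 73.2]
ft_force: [0.1, 0.1, 0.4]
gripper_width: 0.0848
gripper_force: 0.0
[-2.36731575e+01  1.72818031e+01  1.06364173e+02 -2.27052784e-02
  5.63890460e+01 -6.83012637e+00] [ 0.50212659 -0.21861539  0.19318169] [-1.79962977e+02  1.46022178e-02  7.31695479e+01] [0.06256299 0.12187292 0.37443108]
```

View pics/w1.png

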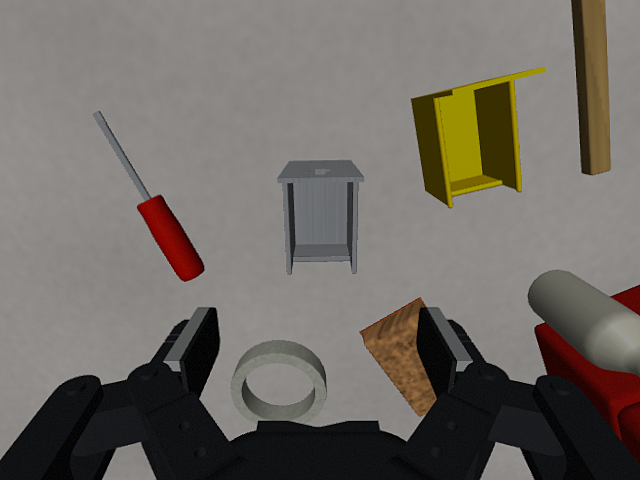

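Wrist view: the bin is central. The outer edge of the plate's top runs (278,180)–(364,180), the front ends of the wall tops are at (289,273) and (355,272), and the keyhole is at about (321,171).

```bash
python3 - <<'E'
from h import *
c,s=snap('wrist','pics/w1b.png')
a=onz(c,[(278.5,179.5),(363.5,179.5)],.096,s); b=onz(c,[(289,273),(354.5,272)],.06,s)
print(a,b); p=a.mean(0);f=b.mean(0);v=(p-f)[:2];print(np.linalg.norm(v),np.degrees(np.arctan2(v[1],v[0])),np.linalg.norm(a[1]-a[0]))
w=a[0]-a[1];print('yaw from plate',np.degrees(np.arctan2(-w[0],w[1])),'mid',(p+f)/2)
E
```

```text
[[ 0.49288272 -0.16484822  0.096     ]
 [ 0.54323088 -0.18014908  0.096     ]] [[ 0.47123416 -0.24148845  0.06      ]
 [ 0.52088612 -0.25566785  0.06      ]]
0.07919560213227105 73.87397550954672 0.05262180238887863
yaw from plate 73.09592467071859 mid [ 0.50705847 -0.2105384   0.078     ]
```

```bash
python3 -m crank '[{"dp":[0.27,0.06,-3.5],"delta_rot":[0,0,0.4],"jaw":8.5},{"dp":[0,0,-4],"delta_rot":[0,0,0],"jaw":8.5},{"dp":[0,0,-3.5],"delta_rot":[0,0,0],"jaw":8.5},{"dp":[0,0,-2],"delta_rot":[0,0,0],"jaw":8.5},{"dp":[0,0,-1],"delta_rot":[0,0,0],"jaw":8.5}]' 60
python3 -m crank '[{"dp":[0,0,0],"delta_rot":[0,0,0],"jaw":6.5},{"dp":[0,0,0],"delta_rot":[0,0,0],"jaw":5},{"dp":[0,0,0],"delta_rot":[0,0,0],"jaw":4.8},{"dp":[0,0,0],"delta_rot":[0,0,0],"jaw":4.8},{"dp":[0,0,0],"delta_rot":[0,0,0],"jaw":4.8}]' 60
python3 -m crank '[{"dp":[0,0,0],"delta_rot":[0,0,0],"jaw":4.8},{"dp":[0,0,0],"delta_rot":[0,0,0],"jaw":4.8}]' 60
python3 - <<'E'
from h import *
c,s=snap('wrist','pics/w2.png');print(s['tool_pos'],s['eef_rot'],s['ft_force'],s['gripper_width'])
E
```

```text
time: 2.62
tool_pos: [0.5044, -0.2187, 0.0527]
eef_rot: [-180.0, -0.0, 73.5]
ft_force: [1.2, 0.0, 0.2]
gripper_width: 0.0848
gripper_force: 0.0
time: 3.25
tool_pos: [0.5058, -0.2185, 0.0546]
eef_rot: [179.9, 0.0, 73.6]
ft_force: [-0.7, -1.3, 7.5]
gripper_width: 0.0532
gripper_force: 64.1
time: 3.5
tool_pos: [0.5058, -0.2185, 0.0545]
eef_rot: [179.9, 0.0, 73.6]
ft_force: [-1.8, -1.4, 6.7]
gripper_width: 0.0533
gripper_force: 64.1
[ 0.50580668 -0.21853845  0.05453878] [1.79883748e+02 3.08920917e-02 7.35702095e+01] [-1.78878182 -1.35017932  6.71333611] 0.05331240777449119
```

View pics/w2.png

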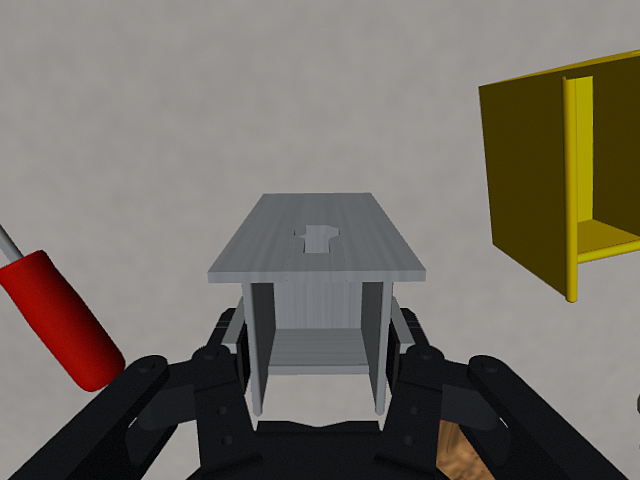

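Wrist view: the bin is gripped squarely. The outer top edge of the plate runs (211,271)–(423,270), its bottom edge (263,194)–(371,193), and the keyhole is at about (317,238). Now I'll lift, carry and turn by about 50° to stand in front of the screw.

```bash
python3 -m crank '[{"dp":[0,0,2],"delta_rot":[0,0,0],"jaw":4.8},{"dp":[0,0,5],"delta_rot":[0,0,0],"jaw":4.8},{"dp":[0,0,5],"delta_rot":[0,0,0],"jaw":4.8},{"dp":[0.4,3,0],"delta_rot":[0,0,5],"jaw":4.8},{"dp":[0.5,3.5,0],"delta_rot":[0,0,6],"jaw":4.8}]'
python3 -m crank '[{"dp":[0.5,3.5,0],"delta_rot":[0,0,6],"jaw":4.8},{"dp":[0.5,3.5,0],"delta_rot":[0,0,6],"jaw":4.8},{"dp":[0.5,3.5,0],"delta_rot":[0,0,6],"jaw":4.8},{"dp":[0.5,3.5,0],"delta_rot":[0,0,6],"jaw":4.8},{"dp":[0.5,3.5,0],"delta_rot":[0,0,6],"jaw":4.8}]'
python3 -m crank '[{"dp":[0.5,3.5,0],"delta_rot":[0,0,6],"jaw":4.8},{"dp":[0.5,3,-1],"delta_rot":[0,0,3.4],"jaw":4.8},{"dp":[0,0,-1.7],"delta_rot":[0,0,0],"jaw":4.8},{"dp":[0,0,0],"delta_rot":[0,0,0],"jaw":4.8},{"dp":[0,0,0],"delta_rot":[0,0,0],"jaw":4.8}]'
python3 - <<'E'
from h import *
c,s=snap('wrist','pics/w3.png');print(s['tool_pos'],s['eef_rot'],s['ft_force'],s['gripper_width'])
E
```

```text
time: 4.18
tool_pos: [0.5144, -0.1527, 0.1746]
eef_rot: [179.9, 0.0, 84.7]
ft_force: [-0.3, 0.0, -2.2]
gripper_width: 0.0529
gripper_force: 63.8
time: 4.8
tool_pos: [0.539, 0.0232, 0.1736]
eef_rot: [180.0, 0.0, 114.8]
ft_force: [-0.4, 0.3, -2.4]
gripper_width: 0.0527
gripper_force: 63.7
time: 5.42
tool_pos: [0.5489, 0.0862, 0.1464]
eef_rot: [-180.0, -0.0, 123.9]
ft_force: [-0.1, 0.0, -0.7]
gripper_width: 0.0528
gripper_force: 63.8
[0.54892095 0.08623476 0.1464263 ] [-1.79979136e+02 -6.03809795e-04  1.23894473e+02] [-0.13946568  0.0128601  -0.7486934 ] 0.052800828085937425
```

View pics/w3.png

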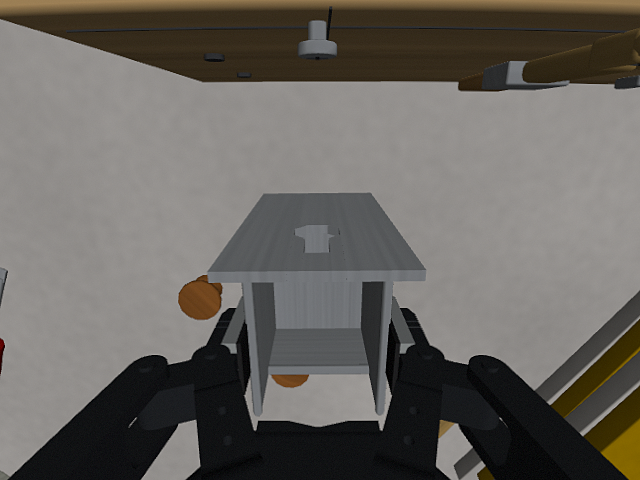

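Wrist view: the screw head spans about (300–337, 40–58) and is centred near column 318, in line with the keyhole (column about 317). The board lines run level. I'll move 35 mm closer to triangulate the screw height.

```bash
python3 -m crank '[{"dp":[-1,1.45,0],"delta_rot":[0,0,0],"jaw":4.8},{"dp":[-0.96,1.45,0],"delta_rot":[0,0,0],"jaw":4.8},{"dp":[0,0,0],"delta_rot":[0,0,0],"jaw":4.8},{"dp":[0,0,0],"delta_rot":[0,0,0],"jaw":4.8}]'
python3 - <<'E'
from h import *
c,s=snap('wrist','pics/w4.png');print(s['tool_pos'],s['eef_rot'],s['ft_force'])
snap('scene','pics/s4.png')
f=lambda im,x,y,w,h,k:cv2.resize(im[y:y+h,x:x+w],None,fx=k,fy=k,interpolation=cv2.INTER_CUBIC)
a=cv2.imread('pics/w3.png');b=cv2.imread('pics/w4.png')
sc=cv2.imread('pics/s4.png')
o=np.zeros((600,800,3),np.uint8)
o[:280,:400]=f(a,285,10,80,56,5)      # w3 x=285+u/5,y=10+v/5
o[:600,400:]=f(b,260,100,100,150,4)  # w4 x=260+(u-400)/4,y=100+v/4
o[290:590,:400]=f(sc,310,130,80,60,5)
cv2.imwrite('pics/crop4.png',o)
E
```

```text
time: 5.98
tool_pos: [0.5295, 0.1164, 0.1465]
eef_rot: [180.0, 0.0, 124.0]
ft_force: [-0.7, -0.5, -2.6]
gripper_width: 0.0526
gripper_force: 63.8
[0.52945135 0.1164007  0.14649299] [1.79977987e+02 1.71906644e-02 1.24018794e+02] [-0.68839186 -0.46452784 -2.62091761]
```

View pics/crop4.png

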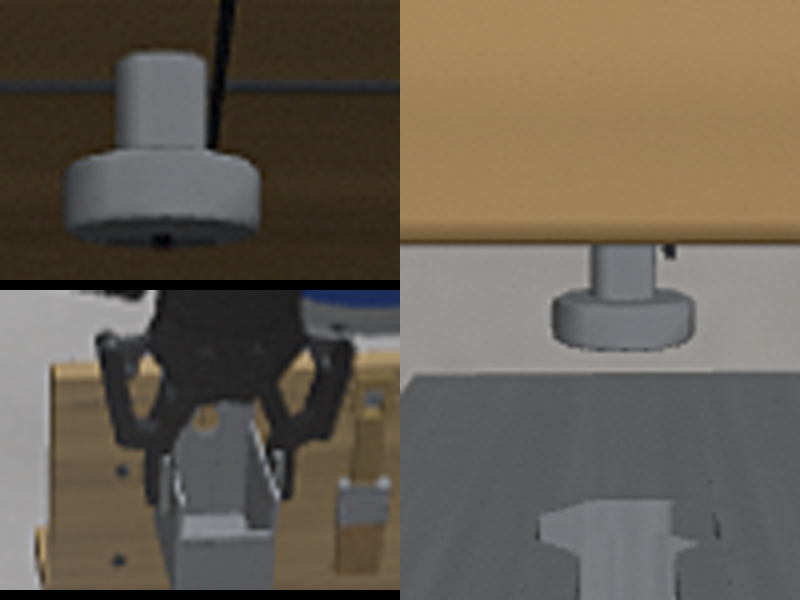

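Crop: in the wrist view after the 35 mm move, the upper outer rim of the head is at about (315.8,187.5); before the move it was at about (317.5,53). The tick sits slightly right of the screw. The scene view shows the hole in the plate.

```bash
python3 - <<'E'
from h import *
c,s=snap('wrist','pics/w5.png')
s4=s
s3=dict(tool_pos=[0.54892095,0.08623476,0.1464263],eef_rot=[-179.979,0,123.894])
T=lambda P,st: R.from_euler('xyz',st['eef_rot'],degrees=True).as_matrix().T@(P-np.array(st['tool_pos']))
obs=[]
for st,uv in((s3,(317.5,53)),(s4,(315.75,187.5))):
    o,d=ray(c,[uv],st);obs.append((o,d[0]))
P=tri(obs);print('top rim world',P,'in tool now',T(P,s4)*1000)
for dv in(-2,2):
    o,d=ray(c,[(315.75,187.5+dv)],s4);print(dv,tri([obs[0],(o,d[0])]))
# plate points in tool frame: plane z= TCP - (above) ; x_tool=48 plane
def onx(uv,x):
    o,d=ray(c,uv,s4);Rm=R.from_euler('xyz',s4['eef_rot'],degrees=True).as_matrix()
    ot=Rm.T@(o-s4['tool_pos']);dt=d@Rm;return (ot+dt*((x-ot[0])/dt[:,0])[:,None])*1000
print('plate outer face',onx([(211,271),(423,270),(263,194),(371,193.5)],.048).round(1))
# plate top edge at tool z=-41.5
def onzt(uv,z):
    o,d=ray(c,uv,s4);Rm=R.from_euler('xyz',s4['eef_rot'],degrees=True).as_matrix()
    ot=Rm.T@(o-s4['tool_pos']);dt=d@Rm;return (ot+dt*((z-ot[2])/dt[:,2])[:,None])*1000
print(onzt([(211,271),(423,270)],-.0415).round(1),onzt([(263,194),(371,193.5)],.0545).round(1))
# board yaw from wrist: line bottom edge etc
im=c['image'].astype(int); g=im[:,:,0]-im[:,:,2]
for x in(150,250,400,500):
    col=g[:190,x]; e=np.argmax(np.abs(np.diff(col[120:190])));print(x,120+e,np.diff(col[120:190])[e])
E
```

```text
top rim world [0.49360729 0.17053585 0.16457117] in tool now [ 65.32790389   0.57052425 -18.18509811]
-2 [0.49344761 0.17076401 0.16285723]
2 [0.49376232 0.17031435 0.16623516]
plate outer face [[ 48.  -25.8 -38.9]
 [ 48.   27.9 -38.4]
 [ 48.  -26.9  57.3]
 [ 48.   28.5  58.4]]
[[ 49.2 -25.  -41.5]
 [ 49.4  26.8 -41.5]] [[ 48.6 -26.4  54.5]
 [ 48.8  27.9  54.5]]
150 159 -31
250 159 -28
400 159 -26
500 159 -31
```

```bash
python3 - <<'E'
from h import *
c,s=snap('scene','pics/s5.png')
n=np.array([-.559,.829,0])
S=np.array([0.4936,0.1705,0.159])
T=np.array(s['tool_pos']);print(T)
for dz in(-3,0,3): print('screw',dz,proj(c,S+[0,0,dz/1000]),)
for up in(6,9.5,12): print('hole',up,proj(c,T+n*.046+[0,0,up/1000]))
# plate top corners and bottom front corners pred
y=np.array([-.829,-.559,0])
B=T-[0,0,.0545]
pts={'front bl':B-n*.031+y*.027,'front br':B-n*.031-y*.027,'front top l':B-n*.031+y*.027+[0,0,.036],'front top r':B-n*.031-y*.027+[0,0,.036]}
for k,v in pts.items():print(k,proj(c,v))
im=cv2.imread('pics/s5.png');o=cv2.resize(im[135:215,310:400],None,fx=7,fy=7,interpolation=cv2.INTER_CUBIC)
a=cv2.resize(cv2.imread('pics/scene0.png')[143:160,340:361],None,fx=8,fy=8,interpolation=cv2.INTER_CUBIC)
o=cv2.copyMakeBorder(o,0,0,0,170,0);o[:a.shape[0],630:630+a.shape[1]]=a
cv2.imwrite('pics/crop5.png',o)
E
```

```text
[0.52963454 0.11593096 0.14633488]
screw -3 [[350.1404347  152.57545244]]
screw 0 [[350.19026586 151.62937014]]
screw 3 [[350.24019372 150.68116253]]
hole 6 [[350.88212681 157.21755588]]
hole 9.5 [[350.94189259 156.10988036]]
hole 12 [[350.98466637 155.31688301]]
front bl [[344.15420737 191.32035414]]
front br [[363.81804705 190.4474285 ]]
front top l [[344.69707773 180.04180576]]
front top r [[364.6449509  179.20033358]]
```

View pics/crop5.png

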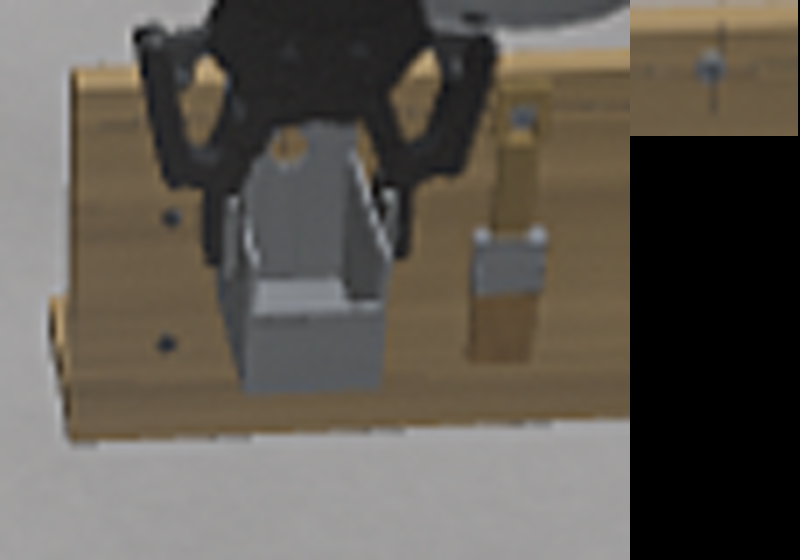

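The scene view agrees: relative to the bin the screw reads about 0.7 mm higher than the wrist estimate, so I'll raise 3.6 mm. Lateral alignment is within 0.3 mm and the yaw is parallel. I'll approach gently.

```bash
python3 -m crank '[{"dp":[0,0,0.36],"delta_rot":[0,0,0],"jaw":4.8},{"dp":[-0.34,0.5,0],"delta_rot":[0,0,0],"jaw":4.8},{"dp":[-0.34,0.5,0],"delta_rot":[0,0,0],"jaw":4.8},{"dp":[0,0,0],"delta_rot":[0,0,0],"jaw":4.8}]'
python3 -m crank '[{"dp":[-0.08,0.12,0],"delta_rot":[0,0,0],"jaw":4.8},{"dp":[-0.08,0.12,0],"delta_rot":[0,0,0],"jaw":4.8},{"dp":[0,0,0],"delta_rot":[0,0,0],"jaw":4.8}]'
python3 -m crank '[{"dp":[-0.08,0.12,0],"delta_rot":[0,0,0],"jaw":4.8},{"dp":[-0.08,0.12,0],"delta_rot":[0,0,0],"jaw":4.8},{"dp":[0,0,0],"delta_rot":[0,0,0],"jaw":4.8}]'
python3 - <<'E'
from h import *
c,s=snap('wrist','pics/w6.png');print(s['tool_pos'],s['eef_rot'],s['ft_force'])
im=cv2.imread('pics/w6.png');cv2.imwrite('pics/crop6.png',cv2.resize(im[150:300,220:420],None,fx=4,fy=4,interpolation=cv2.INTER_CUBIC))
E
```

```text
time: 6.68
tool_pos: [0.5222, 0.1265, 0.1498]
eef_rot: [-180.0, -0.0, 124.0]
ft_force: [0.2, -0.2, -1.5]
gripper_width: 0.0531
gripper_force: 63.8
time: 7.05
tool_pos: [0.521, 0.1284, 0.1499]
eef_rot: [-180.0, -0.0, 124.0]
ft_force: [-0.1, -1.8, -2.9]
gripper_width: 0.053
gripper_force: 63.8
time: 7.42
tool_pos: [0.5194, 0.1309, 0.1499]
eef_rot: [-180.0, -0.0, 124.0]
ft_force: [-0.7, -0.5, -1.5]
gripper_width: 0.0531
gripper_force: 63.8
[0.51942314 0.13089596 0.14987178] [-1.79998558e+02 -3.63979624e-04  1.23971522e+02] [-0.66907929 -0.50994325 -1.51737503]
```

View pics/crop6.png

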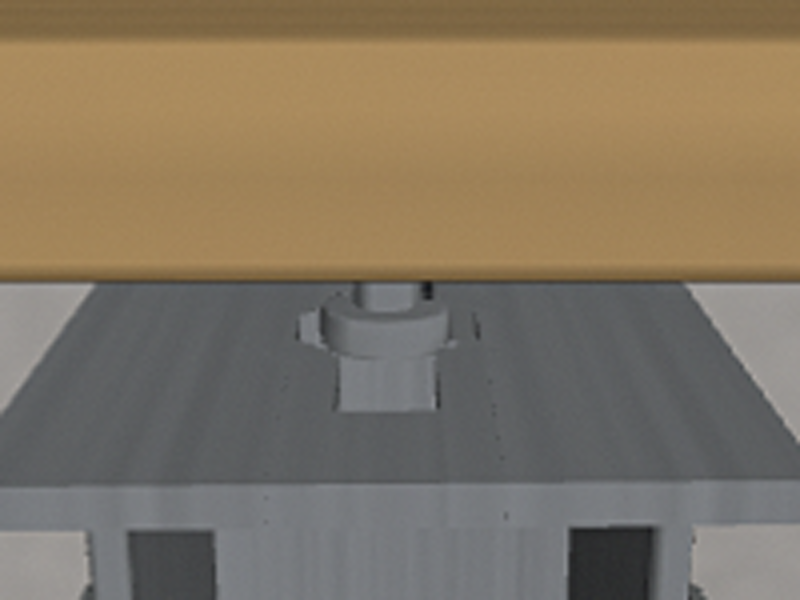

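The screw head (crop columns 326–448) is centred in the hole (298–478), with no contact force so far. I'll keep advancing in small steps.

```bash
for i in 1; do python3 -m crank '[{"dp":[-0.06,0.08,0],"delta_rot":[0,0,0],"jaw":4.8},{"dp":[0,0,0],"delta_rot":[0,0,0],"jaw":4.8}]'; python3 -m crank '[{"dp":[-0.06,0.08,0],"delta_rot":[0,0,0],"jaw":4.8},{"dp":[0,0,0],"delta_rot":[0,0,0],"jaw":4.8}]'; python3 -m crank '[{"dp":[-0.06,0.08,0],"delta_rot":[0,0,0],"jaw":4.8},{"dp":[0,0,0],"delta_rot":[0,0,0],"jaw":4.8}]'; done | grep -E "tool_pos|ft_f"
```

```text
tool_pos: [0.5188, 0.1316, 0.1499]
ft_force: [0.7, -0.4, -1.9]
tool_pos: [0.5182, 0.1325, 0.1498]
ft_force: [-0.9, -1.7, -2.2]
tool_pos: [0.5176, 0.1333, 0.1499]
ft_force: [0.6, 0.1, -2.2]
```

```bash
(python3 -m crank '[{"dp":[-0.06,0.08,0],"delta_rot":[0,0,0],"jaw":4.8},{"dp":[0,0,0],"delta_rot":[0,0,0],"jaw":4.8}]'; python3 -m crank '[{"dp":[-0.06,0.08,0],"delta_rot":[0,0,0],"jaw":4.8},{"dp":[0,0,0],"delta_rot":[0,0,0],"jaw":4.8}]')| grep -E "tool_pos|ft_f"
```

```text
tool_pos: [0.517, 0.1341, 0.1499]
ft_force: [0.1, 0.4, -1.4]
tool_pos: [0.5164, 0.1349, 0.1499]
ft_force: [-0.3, -0.3, -2.2]
```

```bash
(python3 -m crank '[{"dp":[-0.06,0.08,0],"delta_rot":[0,0,0],"jaw":4.8},{"dp":[0,0,0],"delta_rot":[0,0,0],"jaw":4.8}]'; python3 -m crank '[{"dp":[-0.03,0.04,0],"delta_rot":[0,0,0],"jaw":4.8},{"dp":[0,0,0],"delta_rot":[0,0,0],"jaw":4.8}]')| grep -E "tool_pos|ft_f"
python3 - <<'E'
from h import *
c,s=snap('wrist','pics/w7.png')
im=cv2.imread('pics/w7.png')
cv2.imwrite('pics/crop7.png',cv2.resize(im[150:300,220:420],None,fx=4,fy=4,interpolation=cv2.INTER_CUBIC))
E
```

```text
tool_pos: [0.5158, 0.1357, 0.1499]
ft_force: [0.2, 0.3, -2.5]
tool_pos: [0.5156, 0.136, 0.1499]
ft_force: [0.5, 0.1, -1.8]
```

View pics/crop7.png

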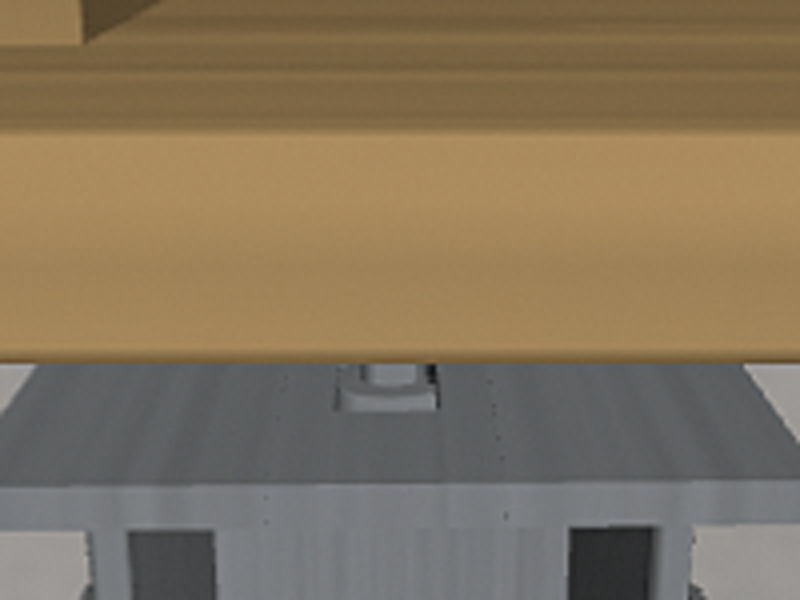

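The head has gone through the hole with no contact; only the shank and the rim behind show through the slot. Next I'll compute the remaining gap to the board from its top edge (row about 240.7).

```bash
python3 - <<'E'
from h import *
c,s=snap('wrist','pics/w8.png')
n=R.from_euler('xyz',s['eef_rot'],degrees=True).as_matrix()[:,0]
p=onz(c,[(317,240.5),(230,240.5),(400,240.5)],.172,s)
print((p-s['tool_pos'])@n*1000)
E
(python3 -m crank '[{"dp":[-0.03,0.04,0],"delta_rot":[0,0,0],"jaw":4.8},{"dp":[0,0,0],"delta_rot":[0,0,0],"jaw":4.8}]'; python3 -m crank '[{"dp":[-0.03,0.04,0],"delta_rot":[0,0,0],"jaw":4.8},{"dp":[0,0,0],"delta_rot":[0,0,0],"jaw":4.8}]')| grep -E "tool_pos|ft_f"
```

```text
[50.31785895 50.33265165 50.30175577]
tool_pos: [0.5154, 0.1363, 0.1499]
ft_force: [1.2, -2.1, -2.7]
tool_pos: [0.5154, 0.1363, 0.1499]
ft_force: [3.2, -5.2, -3.4]
```

The plate has met the board lightly (about 6 N) at the predicted depth. I'll ease off 0.4 mm and slide down.

```bash
(python3 -m crank '[{"dp":[0.03,-0.04,0],"delta_rot":[0,0,0],"jaw":4.8},{"dp":[0,0,0],"delta_rot":[0,0,0],"jaw":4.8},{"dp":[0,0,-0.2],"delta_rot":[0,0,0],"jaw":4.8},{"dp":[0,0,-0.2],"delta_rot":[0,0,0],"jaw":4.8},{"dp":[0,0,0],"delta_rot":[0,0,0],"jaw":4.8}]'; python3 -m crank '[{"dp":[0,0,-0.2],"delta_rot":[0,0,0],"jaw":4.8},{"dp":[0,0,-0.2],"delta_rot":[0,0,0],"jaw":4.8},{"dp":[0,0,0],"delta_rot":[0,0,0],"jaw":4.8}]')| grep -E "tool_pos|ft_f"
```

```text
tool_pos: [0.5157, 0.1365, 0.1459]
ft_force: [4.0, -3.1, -1.3]
tool_pos: [0.5156, 0.1364, 0.1418]
ft_force: [3.6, -4.7, 0.1]
```

```bash
(python3 -m crank '[{"dp":[0.02,-0.03,-0.2],"delta_rot":[0,0,0],"jaw":4.8},{"dp":[0,0,-0.2],"delta_rot":[0,0,0],"jaw":4.8},{"dp":[0,0,0],"delta_rot":[0,0,0],"jaw":4.8}]'; python3 -m crank '[{"dp":[0,0,-0.15],"delta_rot":[0,0,0],"jaw":4.8},{"dp":[0,0,-0.1],"delta_rot":[0,0,0],"jaw":4.8},{"dp":[0,0,0],"delta_rot":[0,0,0],"jaw":4.8}]';python3 -m crank '[{"dp":[0,0,-0.1],"delta_rot":[0,0,0],"jaw":4.8},{"dp":[0,0,0],"delta_rot":[0,0,0],"jaw":4.8}]')| grep -E "tool_pos|ft_f"
```

```text
tool_pos: [0.5152, 0.1361, 0.1375]
ft_force: [3.4, -2.3, -3.2]
tool_pos: [0.5153, 0.1361, 0.1352]
ft_force: [1.8, -1.8, -2.2]
tool_pos: [0.5153, 0.1362, 0.1343]
ft_force: [0.5, -1.5, -2.2]
```

```bash
(python3 -m crank '[{"dp":[0,0,-0.1],"delta_rot":[0,0,0],"jaw":4.8},{"dp":[0,0,0],"delta_rot":[0,0,0],"jaw":4.8}]'; python3 -m crank '[{"dp":[0,0,-0.06],"delta_rot":[0,0,0],"jaw":4.8},{"dp":[0,0,0],"delta_rot":[0,0,0],"jaw":4.8}]';python3 -m crank '[{"dp":[0,0,-0.06],"delta_rot":[0,0,0],"jaw":4.8},{"dp":[0,0,0],"delta_rot":[0,0,0],"jaw":4.8}]')| grep -E "tool_pos|ft_f"
```

```text
tool_pos: [0.5153, 0.1361, 0.1332]
ft_force: [0.8, -0.7, -3.2]
tool_pos: [0.5153, 0.1362, 0.1327]
ft_force: [-0.3, -0.2, -2.4]
tool_pos: [0.5153, 0.1362, 0.1321]
ft_force: [-0.2, 0.5, -0.1]
```

```bash
(python3 -m crank '[{"dp":[0,0,-0.06],"delta_rot":[0,0,0],"jaw":4.8},{"dp":[0,0,0],"delta_rot":[0,0,0],"jaw":4.8}]'; python3 -m crank '[{"dp":[0,0,-0.04],"delta_rot":[0,0,0],"jaw":4.8},{"dp":[0,0,0],"delta_rot":[0,0,0],"jaw":4.8}]')| grep -E "tool_pos|ft_f"
```

```text
tool_pos: [0.5155, 0.1362, 0.1318]
ft_force: [-0.7, -0.4, 1.8]
tool_pos: [0.5155, 0.1362, 0.1315]
ft_force: [-2.6, -0.4, 5.7]
```

The upward force rose to about 6 N, some 17–18 mm below the start, so the screw is home at the top of the slot. I'll soften the grip and release.

```bash
python3 -m crank '[{"dp":[0,0,0],"delta_rot":[0,0,0],"jaw":5.2},{"dp":[0,0,0],"delta_rot":[0,0,0],"jaw":5.2}]' 20; python3 -m crank '[{"dp":[0,0,0],"delta_rot":[0,0,0],"jaw":5.8},{"dp":[0,0,0],"delta_rot":[0,0,0],"jaw":6.5},{"dp":[0,0,0],"delta_rot":[0,0,0],"jaw":7},{"dp":[0,0,0],"delta_rot":[0,0,0],"jaw":7},{"dp":[0,0,0],"delta_rot":[0,0,0],"jaw":7}]'
python3 - <<'E'
from h import *
c,s=snap('wrist','pics/w9.png');print(s['ft_force'],s['tool_pos'])
E
```

```text
time: 13.32
tool_pos: [0.5155, 0.1362, 0.1315]
eef_rot: [180.0, 0.0, 124.0]
ft_force: [-2.2, -0.9, 5.1]
gripper_width: 0.0531
gripper_force: 64.9
time: 13.95
tool_pos: [0.5155, 0.1361, 0.1311]
eef_rot: [-180.0, 0.0, 124.0]
ft_force: [0.4, -0.3, -0.1]
gripper_width: 0.0697
gripper_force: 0.0
[ 0.44666629 -0.26042385 -0.12140571] [0.51546246 0.13611258 0.131138  ]
```

View pics/w9.png

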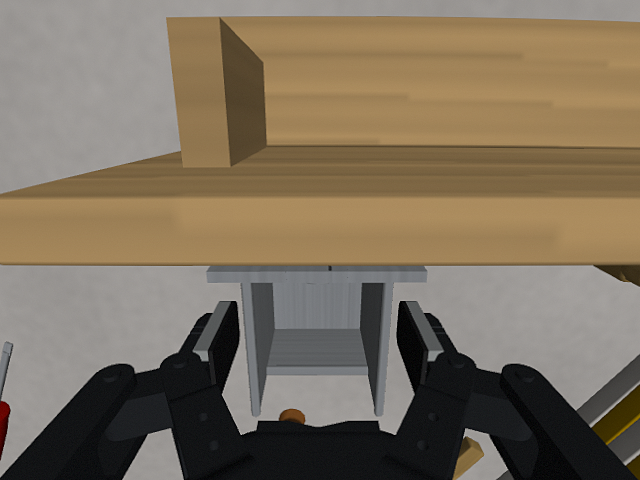

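The bin hangs squarely, with its plate touching the board edge (rows 265–283) and the jaws clear by about 8 mm each side. I'll withdraw straight up and check.

```bash
python3 -m crank '[{"dp":[0,0,0.5],"delta_rot":[0,0,0],"jaw":7},{"dp":[0,0,1.5],"delta_rot":[0,0,0],"jaw":7},{"dp":[0,0,3],"delta_rot":[0,0,0],"jaw":7},{"dp":[0,0,3],"delta_rot":[0,0,0],"jaw":7},{"dp":[0,0,3],"delta_rot":[0,0,0],"jaw":7}]'
python3 -m crank '[{"dp":[1,-1.5,3],"delta_rot":[0,0,0],"jaw":7},{"dp":[1,-2,3],"delta_rot":[0,0,0],"jaw":7},{"dp":[1.5,-3,0],"delta_rot":[0,0,0],"jaw":7},{"dp":[0,0,0],"delta_rot":[0,0,0],"jaw":7},{"dp":[0,0,0],"delta_rot":[0,0,0],"jaw":7}]'
python3 - <<'E'
from h import *
c,s=snap('wrist','pics/w10.png');c,s=snap('scene','pics/s10.png')
a=cv2.imread('pics/w10.png')[:400:,120:520];b=cv2.resize(cv2.imread('pics/s10.png')[135:215,310:400],(400,356),interpolation=cv2.INTER_CUBIC)
o=np.zeros((400,800,3),np.uint8);o[:,:400]=a;o[:356,400:]=b;cv2.imwrite('pics/crop10.png',o)
E
```

```text
time: 14.62
tool_pos: [0.5155, 0.1362, 0.2434]
eef_rot: [179.9, 0.0, 124.0]
ft_force: [0.6, -0.0, 0.3]
gripper_width: 0.0704
gripper_force: 0.0
time: 15.25
tool_pos: [0.5501, 0.0713, 0.3016]
eef_rot: [180.0, -0.0, 123.9]
ft_force: [-0.6, -0.4, -0.9]
gripper_width: 0.0701
gripper_force: 0.0
```

View pics/crop10.png

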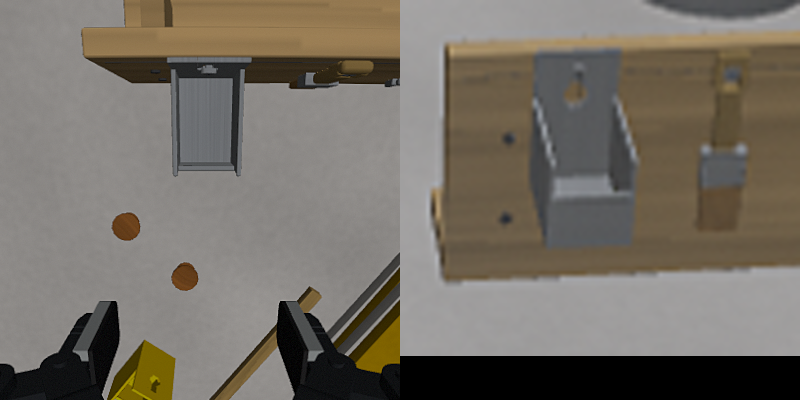

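The bin hangs straight and flat to the board. The screw head sits above the empty round hole, at the top of the slot (578,68), and nothing else looks disturbed.

```bash
python3 -c "from cell import job_done; print(job_done())"
```

```text
the job is handed in; nothing more can be done
None
```

The grey bin hangs on the free screw, fully home at the top of its slot and straight against the board, and I handed the job in at about 15 s of the 67 s limit.

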